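# Hold the draining soap dish over the basin

### The arm

A 6-joint arm with a two-finger parallel gripper is mounted at the origin on the work surface. World frame = base frame: x ahead of the robot, y to its left, z up, the work surface at z = 0. Lengths are in mm, angles in rad, forces in N, time in s.
With the tool pointing down it reaches from about 400 to 925 mm from the base axis. Payload 12.5 kg.
Tool frame: the origin (TCP) lies midway between the tips of the shut fingers; the grasp point (between the pads) lies robot.grip_depth behind it (robot.grip_depth is the distance from the TCP to the grasp point, in mm); y points along the fingers, x is the direction in which the jaws open and shut, and the axes are right-handed (so a half turn about y gives the same grasp; the last joint's range is limited). The gripper opens to 95 mm and grips with 3 to 60 N. Pads are 20 mm wide; open, the fingers measure 119 mm over their backs; the gripper's body (75 mm by 180 mm) begins 59 mm behind the grasp point.
Start: joints at [1.082, 0.491, 1.559, -0, 1.092, -0.106], TCP at [233.435, 579.789, 214.661] pointing down, gripper open.
Joint ranges: [-3.1, 3.1], [-0.84, 2.19], [0.05, 2.79], [-1.13, 4.28], [0.06, 2.93], [-2.69, 2.69]. Speed limits (rad/s): [2.22, 2.22, 2.79, 3.14, 3.14, 3.14].

### API

Orientations are given as a unit quaternion [w, x, y, z].
In Python, from rig import robot gives the robot as it stands.
- The arm moves only by the shell command python3 -m creep 'ROWS'. ROWS is a JSON object of lists of equal length, an entry for each row: "dr": the turn, a rotation vector about the tool's x, y, z in rad, a list of three; "xyz": the shift along the tool's x, y, z in mm, a list of three; "fingers": the opening in per cent of the stroke, from 0 (shut) to 100 (fully open). In form: {"dr": [[wx, wy, wz], ...], "xyz": [[dx, dy, dz], ...], "fingers": [fingers, ...]}. A call has 1 to 20 rows; each row is the pose to reach, as a shift and turn from the pose measured when the call began, along the tool's axes at that moment; what a row does not reach only later rows make up. A row lasts 1/8 s, in which the tool goes at most 62.5 mm and 10.7 degrees, less where a joint would pass 70% of its speed; a pose out of reach is approached as far as the arm can. A call with a gripper value outside its range is refused whole. The fingers move at their own pace and stop on an object; the grip force is fixed at half the most. Time passes only in rows, so rows that repeat a pose let the fingers close. It gives the time, the measured TCP pose, the force and the opening at its end, in the units of the state.
- robot.get_obs(): the state, without advancing time (a new reading comes with each control period).
- robot.grab_frame(name): name is "side" or "top"; returns a dict with "color" (384x512x3 uint8, red, green, blue), "fx", "fy", "cx", "cy" (pixels), "world_to_cam" (4x4, takes a point from world to camera coordinates). Camera axes: x right, y down, z forward; pixel columns grow to the right and rows downward; lengths in mm; the calibration is good to about 2 mm. A picture is of the moment at which its call begins. There is no depth.
- robot.job_done(): hands the job in, once; it reports no verdict.
The state is a dict: "time_s": time; "qpos": joint angles; "qvel": joint speeds; "tau": joint torques, N m; "tcp_pos": TCP position; "tcp_rot": TCP orientation; "force": force on the tool from outside, world axes, zero at the start; "moment": the same for the moment, N m; "finger_gap": opening from 0.0 (shut) to 1.0 (fully open).
Only numpy, scipy, OpenCV 4.12 (cv2) and the standard library are available. Lean on these libraries where they do the work, as an engineer would, in place of code of your own. Each camera call takes 0.05 s, during which the arm holds its last target.

### The job

Lift the chrome soap dish, with the loose soap ball lying in it, up out of the bamboo tray; once it is clear of the tray, turn it a quarter turn in the air and bring it to the basin so that its drain spout points squarely over the middle of the basin's front rim, to drip into the basin while I wipe the tray. Carry the dish level all the way with the soap ball centred and untouched, do not let the dish touch the basin, and disturb nothing else. Do not set it down: finish still gripping the dish there, level and still, its underside a few centimetres above the rim.

Things in the scene. Friction and masses are not known exactly. Their poses are not given: they have to be found in the camera images.
- dish_center (a point): Centre of the loose chrome soap dish, half-way up, 13 mm above its underside; about 0.2 kg. It is 116 mm long (x), 60 mm wide (y) between flat upright side walls, 26 mm high, open on top, z up; centre of mass within 4 mm of the middle. It stands on the tray's floor. Grasp it across its 60 mm width. At the start its x points about along world +x, at the end along the basin's -y.
- dish_spout (a point): Tip of the dish's drain spout, a 36 mm wide tongue with low cheeks at the dish's +x end, whose wall has a 34 mm gap there: 85 mm from the dish centre along the dish's x, 12 mm above the dish's underside. Axes as the dish's.
- soap_center (a point): Centre of the loose green soap ball, 28 mm in diameter, 12 g, in the middle of the dish; its top is 36 mm above the dish's underside, 10 mm above the side walls. The dish's floor is dished, rising from the centre at a slope of 0.12 (7 degrees) all round: the ball rests at the centre and rolls off it if the dish is tilted or jerked.
- basin: White ceramic basin fixed on the ledge, 380 mm (x) by 400 mm (y), 110 mm high; origin at the centre of its underside, z up. Its front, +y, faces the tray: a straight wall along x, outer face 200 mm and inner face 186 mm from the origin. The tap stands at the far (-y) side, up to 250 mm high, reaching to 220 mm short of the front rim.
- basin_front (a point): Middle of the top of the basin's front rim (basin coordinates 0, 193 mm, 110 mm); axes as the basin's: x along the rim, y out of the basin towards the tray.
- tray: Bamboo tray, fixed on the ledge, 220 mm along its x, 360 mm along its y, origin at the centre of its underside; floor 8 mm above the ledge, rim 20 mm above the ledge. The dish stands on its +y or its -y half, the green glass on the other, the clear glass midway at the -x rim.
- glass_a: Green-tinted soju glass on the tray, 50 mm across, 62 mm high, loose; origin at the centre of its underside. Leave alone.
- glass_b: Clear soju glass on the tray, 50 mm across, 62 mm high, loose; origin at the centre of its underside. Leave alone.
- cup: Blue ceramic toothbrush cup with two toothbrushes, 72 mm across, 100 mm high, 175 mm with the brushes, loose; origin at the centre of its underside. Leave alone.
- organiser: White plastic pill organiser with a row of seven closed flip-top lids, 182 mm along its y, 36 mm along x, 26 mm high, loose; origin at the centre of its underside. Leave alone.
- pump: Brown pump bottle, 66 mm across, 160 mm high, loose; origin at the centre of its underside. Leave alone.
- jar: Amber glass cream jar with a wooden lid, 66 mm across, 52 mm high, loose; origin at the centre of its underside. Leave alone.
Things that resemble listed ones, but are neither listed nor needed, are in the scene too. Leave any blue or brown look-alike of the part that bears dish_center alone.

How it is judged (in metres and radians):
On the way:
1. dish lifted clear of the tray (underside 30 mm above the ledge), soap ball within 12 mm of its centre, spout not yet turned to within 45 degrees of the basin's direction (height (world z) of dish_center above 0.043 m and contact force between dish and tray below 0.05 N and angle between the x axis of dish_center and the y axis of basin_front, either way round above 0.785 rad and horizontal distance between soap_center and dish_center below 0.012 m), for 0.1 s.
At the end, for the whole second after the job is handed in: Dish gripped and still, touching nothing else; square to the basin's front rim within 9 degrees, spout tip 12 to 80 mm beyond the rim's middle line and within 45 mm of its middle sideways, underside 5 to 80 mm above the rim, level within 5 degrees, soap ball within 9 mm of the dish's centre (angle between the x axis of dish_center and the y axis of basin_front, either way round below 0.16 rad and x of dish_spout in the frame of basin_front between -0.045 and 0.045 m and y of dish_spout in the frame of basin_front between -0.08 and -0.012 m and height (world z) of dish_center between 0.128 and 0.203 m and angle between dish_center's own z axis and vertical below 0.09 rad and horizontal distance between soap_center and dish_center below 0.009 m and z of soap_center in the frame of dish_center between 0.004 and 0.016 m and contact force between dish and the fingers above 1 N and contact force between dish and basin below 0.05 N and contact force between dish and tray below 0.05 N and linear speed of dish below 0.02 m/s and angular speed of dish below 0.15 rad/s); the arm keeps its last pose, push and grip.
It fails at once if the soap ball rolls more than 20 mm from the middle of the dish (horizontal distance between soap_center and dish_center above 0.02 m).
It fails at once if the robot touches the soap ball (contact force between soap and the arm above 0.3 N or contact force between soap and the fingers above 0.3 N).
It fails at once if the dish is tilted by more than 10 degrees (angle between dish_center's own z axis and vertical above 0.175 rad).
It fails at once if the dish knocks against the basin (contact force between dish and basin above 0.5 N).
It fails at once if a glass, the cup, organiser, pump bottle or jar is disturbed (moved more than 15 mm) (distance of any of glass_a, glass_b, cup, organiser, pump, jar from where it was at the start of the episode above 0.015 m).
It also fails if it takes over 64 s, if anything falls off the work surface, if the arm or the gripper's body presses on something with over 40 N, if the wrist force passes 120 N, or if a joint passes its speed limit or range.

## Working session

There is one attempt and no reset: what is moved stays moved. The work goes in short steps, Python scripts to look and compute and a shell command to move; the robot and the scene stay as the last step left them, time stands still between calls to the robot, and variables do not carry over. Pictures are saved under pics/ and viewed, and the job is handed in when it is done.

```bash
ls; mkdir -p pics; python3 - <<'E'
from rig import robot
import cv2
print(robot.get_obs(), robot.grip_depth)
for n in("side","top"):
    f=robot.grab_frame(n); cv2.imwrite(f"pics/{n}0.png",f["color"][:,:,::-1]); print(n,f["fx"],f["fy"],f["cx"],f["cy"],f["world_to_cam"].tolist() if hasattr(f["world_to_cam"],'tolist') else f["world_to_cam"])
E
```

```text
pics
{'time_s': 0.0, 'qpos': array([ 1.08238238e+00,  4.91554663e-01,  1.55946073e+00, -1.10533731e-05,
        1.09169163e+00, -1.05614716e-01]), 'qvel': array([-0.00167384, -0.00039926, -0.00154541,  0.00017586, -0.00018205,
       -0.00030841]), 'tau': array([ 3.25060813e-03, -6.12634635e+01, -2.58185470e+01,  6.94173365e-02,
        4.81166714e-02, -1.16155375e-04]), 'tcp_pos': array([233.32213809, 579.54823016, 214.0609068 ]), 'tcp_rot': array([-0.58579702,  0.58617286,  0.39540804, -0.39610064]), 'force': array([ 0.37708121,  0.2274155 , -0.486998  ]), 'moment': array([-0.02354075,  0.04361344, -0.04783368]), 'finger_gap': 0.9991825389601816} 18.8
side 411.19053018728573 411.19053018728573 256.9909788519131 184.6405224300675 [[0.5574994071598034, -0.8300716123611117, -0.013248749702980098, -324.97024277720186], [-0.515407176153001, -0.33356296169466004, -0.7893612565584126, 325.8274011296281], [0.6508070787771573, 0.44689693323820345, -0.6137860191270502, 1174.0990119717724], [0.0, 0.0, 0.0, 1.0]]
top 397.70386661788433 397.70386661788433 252.22072453330355 200.76730790517314 [[0.009491032648611883, -0.9999548186090902, 0.0005301317995005894, -17.116046196229032], [-0.996716371280707, -0.009502926198196641, -0.08041249663262202, 537.6930911398665], [0.08041390128754362, 0.00023480658739788427, -0.9967615308315144, 1130.6905351450741], [0.0, 0.0, 0.0, 1.0]]
```

View pics/top0.png

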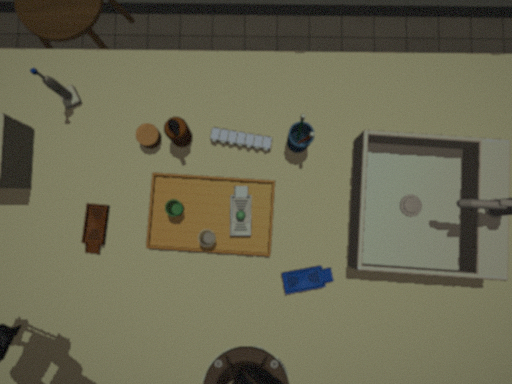

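View pics/side0.png

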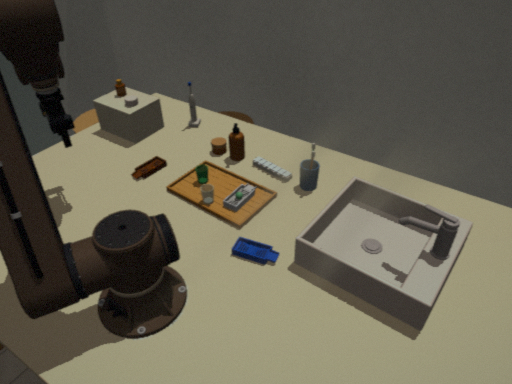

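The top view looks straight down, with image up = +x and image right = −y. There are three dish-shaped candidates:
- chrome dish at (241,212), in the tray with the green ball
- brown look-alike at (95,228)
- blue look-alike at (306,279)

Only the chrome one fits: it stands in the tray, holds a ball and its spout points up (+x). I'll confirm this in one enlarged crop.

```bash
python3 - <<'E'
import cv2
a=cv2.imread('pics/top0.png')
c=cv2.resize(a[165:265,140:285],None,fx=5,fy=5,interpolation=cv2.INTER_CUBIC); cv2.imwrite('pics/crop_t.png',c)
c=cv2.resize(a[120:290,340:512],None,fx=3.4,fy=3.4,interpolation=cv2.INTER_CUBIC); cv2.imwrite('pics/crop_b.png',c)
E
```

```text
(no output)
```

View pics/crop_t.png

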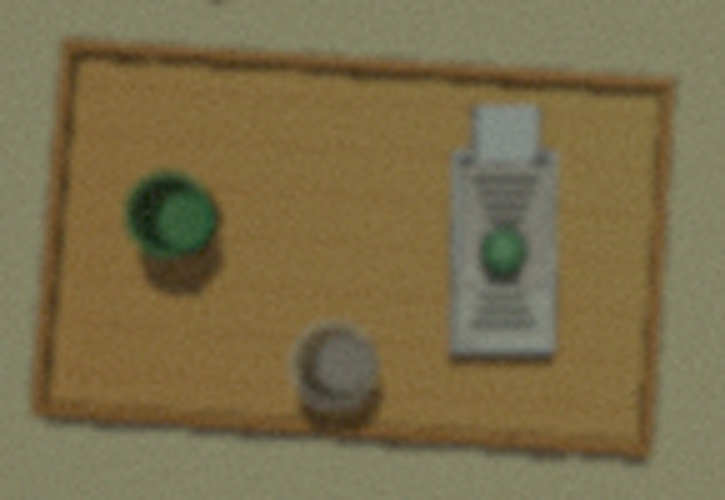

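View pics/crop_b.png

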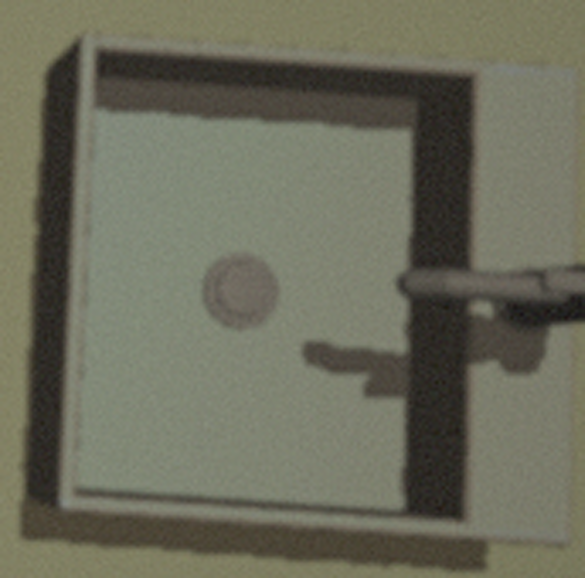

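The crop confirms it: a chrome body with corners at about (230,196) and (251,236), its spout tongue at the top, and the green ball in the middle at about (240.5,215). Next I'll measure the dish, ball, basin front rim and glasses.

```bash
cat > h.py <<'E'
import numpy as np
def ray(f,u,v,z):
    M=np.array(f["world_to_cam"]);R=M[:3,:3];t=M[:3,3]
    o=-R.T@t; d=R.T@np.array([(u-f["cx"])/f["fx"],(v-f["cy"])/f["fy"],1.])
    return o+d*(z-o[2])/d[2]
def proj(f,p):
    c=np.array(f["world_to_cam"])@np.r_[p,1]; return f["fx"]*c[0]/c[2]+f["cx"],f["fy"]*c[1]/c[2]+f["cy"]
E
python3 - <<'E'
from rig import robot
import cv2,numpy as np
from h import *
np.set_printoptions(precision=1,suppress=True)
f=robot.grab_frame("top");a=f["color"]
hsv=cv2.cvtColor(cv2.GaussianBlur(a,(3,3),0),cv2.COLOR_RGB2HSV)
m=np.zeros(a.shape[:2],np.uint8)
sub=hsv[180:245,222:262]; m[180:245,222:262]=((sub[...,1]<80)*255)
m=cv2.morphologyEx(m,cv2.MORPH_CLOSE,np.ones((9,9)))
b=cv2.morphologyEx(m,cv2.MORPH_OPEN,np.ones((3,17)))
c=max(cv2.findContours(b,cv2.RETR_EXTERNAL,cv2.CHAIN_APPROX_NONE)[0],key=cv2.contourArea)
r=cv2.minAreaRect(c);print("body",r)
P=np.array([ray(f,u,v,34)[:2] for u,v in cv2.boxPoints(r)]);print(P,P.mean(0),[np.linalg.norm(P[i]-P[i-1]) for i in range(4)])
c=max(cv2.findContours(m,cv2.RETR_EXTERNAL,cv2.CHAIN_APPROX_NONE)[0],key=cv2.contourArea);print("all",cv2.boundingRect(c))
for n,(u0,u1,v0,v1),z in(("ball",(233,249,205,225),30),("glassA",(160,195,195,228),40)):
    g=((hsv[v0:v1,u0:u1,0]>40)&(hsv[v0:v1,u0:u1,0]<90)&(hsv[v0:v1,u0:u1,1]>70)).astype(np.uint8)
    M=cv2.moments(g,True);u,v=u0+M["m10"]/M["m00"],v0+M["m01"]/M["m00"];print(n,u,v,M["m00"],ray(f,u,v,z))
for n,u,v in(("dTL",452,153),("dTR",555,153),("dBL",452,356),("dBR",553,358),("sp L",472,103),("sp R",540,103)):
    print(n,ray(f,140+u/5-.4,165+v/5-.4,34 if n[0]=='d' else 20))
print("glassB",ray(f,140+335/5,165+362/5,70))
for n,u,v in(("oT",87,38),("oB",62,507),("iT",97,52),("iB",78,490)):
    print(n,ray(f,340+u/3.4-.4,120+v/3.4-.4,110))
for n,u,v in(("jar",148,135),("pump",178,130),("cup",300,137),("org l",212,135),("org r",271,144),("tap",462,203)):
    print(n,ray(f,u,v,{"jar":52,"pump":120,"cup":90,"tap":230}.get(n,26)))
E
```

```text
body ((240.5, 215.0), (40.0, 21.0), 90.0)
[[552.8  51.9]
 [553.4  -8.3]
 [439.   -9.5]
 [438.5  50.3]] [495.9  21.1] [np.float64(114.36565108898048), np.float64(60.26241777928913), np.float64(114.36771451972325), np.float64(59.776838404195104)]
all (230, 186, 22, 51)
ball 240.18604651162792 214.86046511627907 43.0 [496.3  22.1  30. ]
glassA 173.7867298578199 207.9004739336493 211.0 [513.9 211.1  40. ]
dTL [552.3  51.9  34. ]
dTR [552.8  -7.2  34. ]
dBL [436.2  50.3  34. ]
dBR [435.6  -7.2  34. ]
sp L [582.9  41.5  20. ]
sp R [583.3   1.9  20. ]
glassB [431.5 111.6  70. ]
oT [ 724.2 -316.7  110. ]
oB [ 353.5 -292.4  110. ]
iT [ 712.9 -324.6  110. ]
iB [ 366.7 -305.   110. ]
jar [721.2 287.7  52. ]
pump [718.8 189.3 120. ]
cup [ 710.2 -142.3   90. ]
org l [729.4 107.5  26. ]
org r [704.3 -65.3  26. ]
tap [ 520.5 -509.6  230. ]
```

```bash
cat >> h.py <<'E'
from scipy.spatial.transform import Rotation as Ro
def RT(o): return Ro.from_quat(o["tcp_rot"],scalar_first=True)
def goal(o,p,jaw_yaw):
    """target TCP p, tool y down, tool x at jaw_yaw (rad) -> dr, xyz in tool axes"""
    c,s=np.cos(jaw_yaw),np.sin(jaw_yaw)
    x=np.array([c,s,0]);y=np.array([0,0,-1.]);z=np.cross(x,y)
    G=Ro.from_matrix(np.column_stack([x,y,z])); R=RT(o)
    return (R.inv()*G).as_rotvec(), R.inv().apply(np.array(p)-o["tcp_pos"])
E
python3 - <<'E'
from rig import robot
import cv2,numpy as np
from h import *
np.set_printoptions(precision=4,suppress=True)
o=robot.get_obs();print(RT(o).as_matrix())
for j in (np.pi/2+.01,-np.pi/2+.01): print(goal(o,[495.5,21.7,130],j))
f=robot.grab_frame("side");a=np.ascontiguousarray(f["color"][:,:,::-1])
a=cv2.resize(a,None,fx=1.5,fy=1.5)
for p in [(495.5,21.7,34),(583,21.7,20),(436,51,34),(436,-8,34),(553,51,34),(539.3,-309.7,110),(724,-317,110),(353.5,-292,110)]:
    u,v=proj(f,p);cv2.circle(a,(int(u*1.5),int(v*1.5)),2,(0,0,255),-1)
cv2.imwrite("pics/side_chk.png",a[200:500,200:768])
E
```

```text
[[ 0.3735 -0.0004 -0.9276]
 [ 0.9276 -0.0007  0.3735]
 [-0.0008 -1.      0.0001]]
(array([-0.0003, -0.3928, -0.0008]), array([-419.5726,   84.5133, -451.5774]))
(array([ 0.0011,  2.7488, -0.0004]), array([-419.5726,   84.5133, -451.5774]))
```

View pics/side_chk.png

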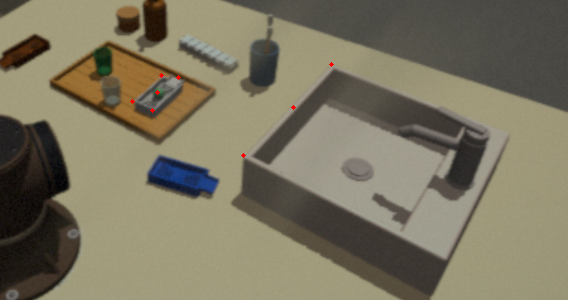

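The side-view projections land on the dish and basin rim, so the two views agree. I'll move above the dish now.

```bash
python3 -m creep '{"dr":[[0,-0.04,0],[0,-0.08,0],[0,-0.13,0],[0,-0.18,0],[0,-0.22,0],[0,-0.26,0],[0,-0.3,0],[0,-0.34,0],[0,-0.37,0],[0,-0.393,0],[0,-0.393,0],[0,-0.393,0],[0,-0.393,0],[0,-0.393,0]],"xyz":[[-28,5,-30],[-70,14,-75],[-112,22,-120],[-154,31,-165],[-196,39,-210],[-238,48,-256],[-280,56,-301],[-322,65,-346],[-364,73,-391],[-400,80,-430],[-415,84,-446],[-419.6,84.5,-451.6],[-419.6,84.5,-451.6],[-419.6,84.5,-451.6]],"fingers":[100,100,100,100,100,100,100,100,100,100,100,100,100,100]}'
python3 - <<'E'
from rig import robot
import cv2,numpy as np
from h import *
np.set_printoptions(precision=4,suppress=True)
o=robot.get_obs();print(o["tcp_pos"],o["qpos"],o["force"])
print(goal(o,[495.5,21.7,13],np.pi/2+.01))
for n in("side","top"):
    f=robot.grab_frame(n);cv2.imwrite(f"pics/{n}1.png",cv2.resize(f["color"][120:280,100:340,::-1],None,fx=3,fy=3))
E
```

```text
time_s: 1.95
tcp_pos: [495.2, 22.6, 130.2]
tcp_rot: [0.497, -0.497, -0.503, 0.503]
force: [-0.3, -0.6, 0.2]
finger_gap: 1.0
[495.202   22.6322 130.2466] [-0.0874  0.4245  1.9638 -0.0007  0.7534 -1.669 ] [-0.2924 -0.56    0.2197]
(array([-0.0002,  0.0013, -0.0005]), array([ -0.8782, 117.2469,  -0.3134]))
```

View pics/top1.png

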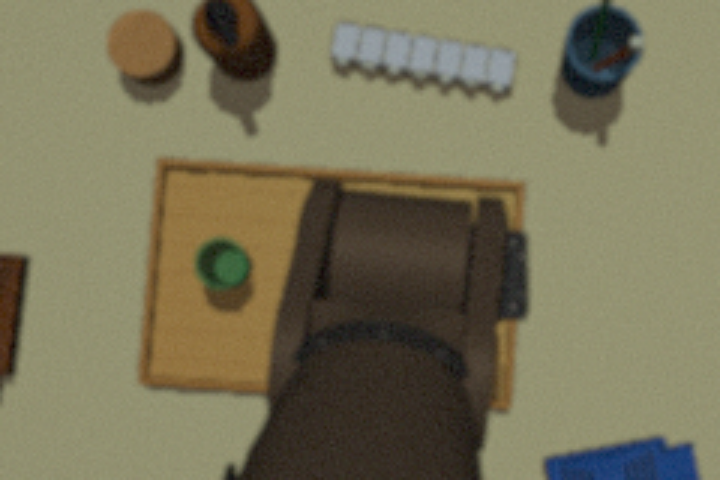

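View pics/side1.png

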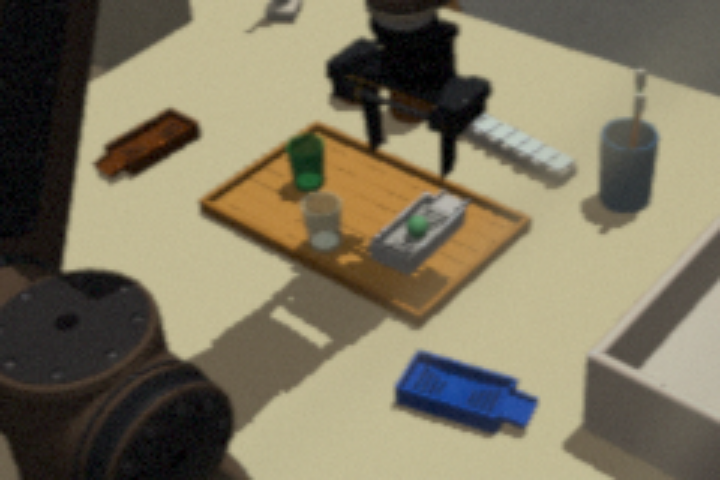

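In the side view the open fingers are above the dish at about (420,230) in the crop. The jaws straddle its width and the ball is centred. I'll descend now, easing in at the end.

```bash
python3 -m creep '{"dr":[[0,0.001,0],[0,0.001,0],[0,0.001,0],[0,0.001,0],[0,0.001,0],[0,0.001,0],[0,0.001,0],[0,0.001,0],[0,0.001,0],[0,0.001,0],[0,0.001,0],[0,0.001,0]],"xyz":[[-0.9,8,-0.3],[-0.9,22,-0.3],[-0.9,38,-0.3],[-0.9,54,-0.3],[-0.9,70,-0.3],[-0.9,84,-0.3],[-0.9,96,-0.3],[-0.9,106,-0.3],[-0.9,113,-0.3],[-0.9,117,-0.3],[-0.9,118.5,-0.3],[-0.9,118.5,-0.3]],"fingers":[100,100,100,100,100,100,100,100,100,100,100,100]}'
python3 - <<'E'
from rig import robot
import cv2,numpy as np
from h import *
f=robot.grab_frame("side");cv2.imwrite(f"pics/side2.png",cv2.resize(f["color"][140:250,160:310,::-1],None,fx=5,fy=5,interpolation=cv2.INTER_CUBIC))
print(robot.get_obs()["force"])
E
```

```text
time_s: 3.55
tcp_pos: [495.6, 21.6, 11.9]
tcp_rot: [0.497, -0.498, -0.503, 0.503]
force: [-0.3, -0.6, 0.2]
finger_gap: 1.004
[ 0.45247794 -0.3180937   0.10103353]
```

View pics/side2.png

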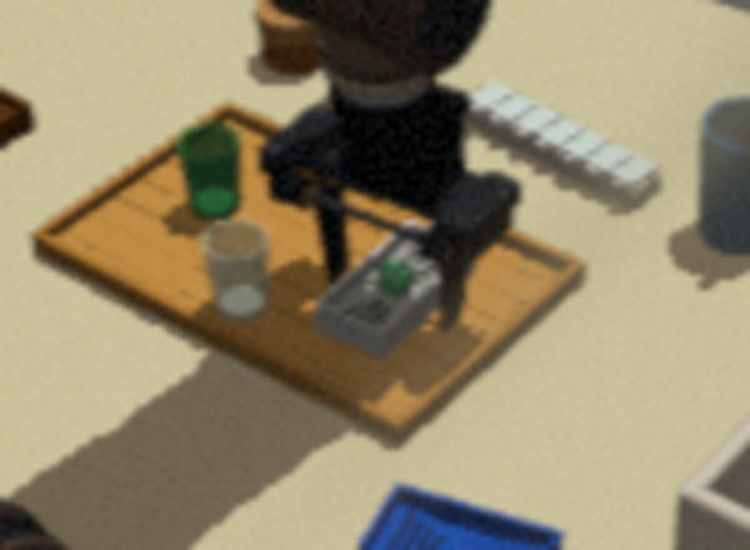

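The fingers straddle the dish at its middle and the ball is centred. I'll close gently in steps.

```bash
python3 -m creep '{"dr":[[0,0,0],[0,0,0],[0,0,0],[0,0,0],[0,0,0],[0,0,0],[0,0,0],[0,0,0],[0,0,0],[0,0,0],[0,0,0],[0,0,0],[0,0,0],[0,0,0],[0,0,0],[0,0,0],[0,0,0],[0,0,0],[0,0,0],[0,0,0]],"xyz":[[0,0,0],[0,0,0],[0,0,0],[0,0,0],[0,0,0],[0,0,0],[0,0,0],[0,0,0],[0,0,0],[0,0,0],[0,0,0],[0,0,0],[0,0,0],[0,0,0],[0,0,0],[0,0,0],[0,0,0],[0,0,0],[0,0,0],[0,0,0]],"fingers":[90,82,76,72,70,69,68,67.5,67,66.5,66,65.5,65,64.5,64,63.5,63,62.5,62,61.5]}'
python3 - <<'E'
from rig import robot
print(robot.get_obs()["force"],robot.get_obs()["finger_gap"])
E
```

```text
time_s: 6.1
tcp_pos: [495.7, 21.6, 12.0]
tcp_rot: [0.497, -0.498, -0.503, 0.503]
force: [0.9, -1.3, -0.6]
finger_gap: 0.63
[ 0.90473192 -1.26604439 -0.64501687] 0.6300467588173111
```

The gap is 0.63, or 59.9 mm, which matches the dish width. I'll firm up the grip and then check the picture.

```bash
python3 -m creep '{"dr":[[0,0,0],[0,0,0],[0,0,0],[0,0,0],[0,0,0],[0,0,0],[0,0,0],[0,0,0]],"xyz":[[0,0,0],[0,0,0],[0,0,0],[0,0,0],[0,0,0],[0,0,0],[0,0,0],[0,0,0]],"fingers":[60,57,54,50,45,40,40,40]}'
python3 - <<'E'
from rig import robot
import cv2,numpy as np
f=robot.grab_frame("side");cv2.imwrite(f"pics/side3.png",cv2.resize(f["color"][140:250,160:310,::-1],None,fx=5,fy=5,interpolation=cv2.INTER_CUBIC))
E
```

```text
time_s: 7.1
tcp_pos: [495.7, 21.6, 12.0]
tcp_rot: [0.497, -0.498, -0.503, 0.503]
force: [0.7, -0.5, -0.4]
finger_gap: 0.63
```

View pics/side3.png

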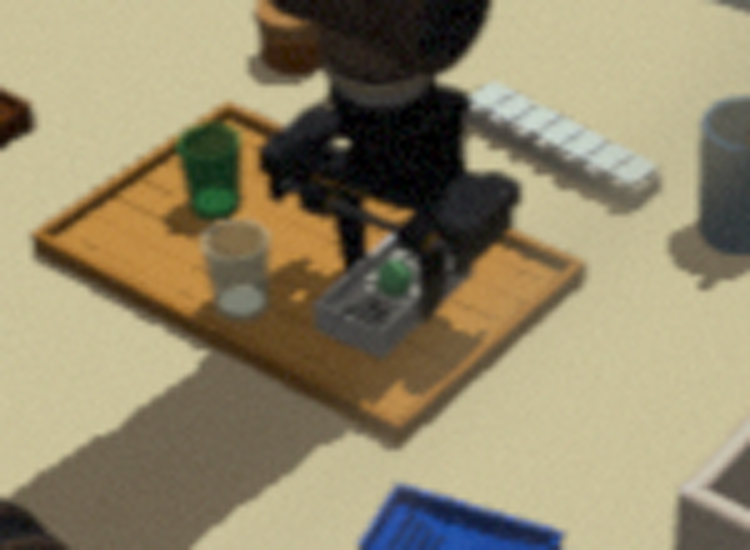

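Gripped with the ball still centred at about (397,277) in the crop. I'll lift straight up with a gentle ramp.

```bash
python3 -m creep '{"dr":[[0,0,0],[0,0,0],[0,0,0],[0,0,0],[0,0,0],[0,0,0],[0,0,0],[0,0,0],[0,0,0],[0,0,0],[0,0,0],[0,0,0],[0,0,0],[0,0,0],[0,0,0],[0,0,0],[0,0,0],[0,0,0],[0,0,0],[0,0,0]],"xyz":[[0,-1,0],[0,-3,0],[0,-6,0],[0,-10,0],[0,-15,0],[0,-21,0],[0,-28,0],[0,-36,0],[0,-44,0],[0,-52,0],[0,-60,0],[0,-68,0],[0,-75,0],[0,-81,0],[0,-86,0],[0,-90,0],[0,-93,0],[0,-95,0],[0,-96,0],[0,-96,0]],"fingers":[40,40,40,40,40,40,40,40,40,40,40,40,40,40,40,40,40,40,40,40]}'
python3 - <<'E'
from rig import robot
import cv2,numpy as np
f=robot.grab_frame("side");cv2.imwrite(f"pics/side4.png",cv2.resize(f["color"][100:230,160:310,::-1],None,fx=4.5,fy=4.5,interpolation=cv2.INTER_CUBIC))
E
```

```text
time_s: 9.65
tcp_pos: [495.7, 21.7, 108.0]
tcp_rot: [0.497, -0.498, -0.503, 0.503]
force: [0.2, 0.6, -1.9]
finger_gap: 0.626
```

View pics/side4.png

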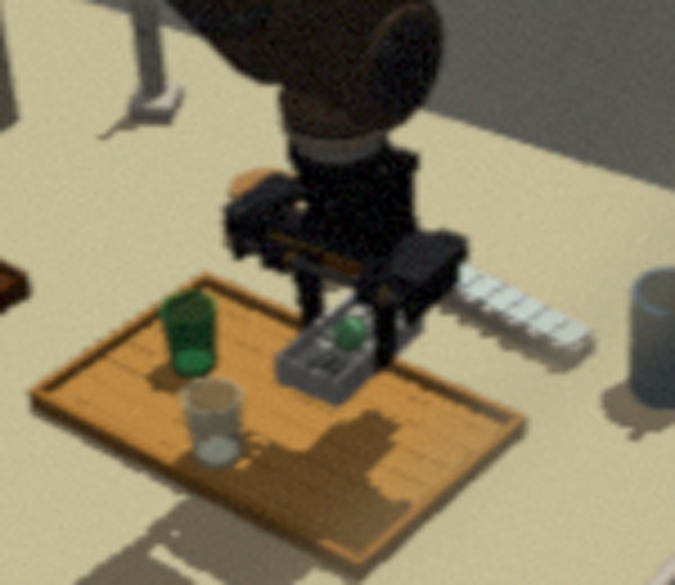

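Lifted and level with the ball centred. Next I'll raise it a little more and turn it in place.

```bash
python3 -m creep '{"dr":[[0,0.005,0],[0,0.02,0],[0,0.04,0],[0,0.07,0],[0,0.11,0],[0,0.16,0],[0,0.21,0],[0,0.26,0],[0,0.31,0],[0,0.36,0],[0,0.41,0],[0,0.46,0],[0,0.51,0],[0,0.56,0],[0,0.61,0],[0,0.66,0],[0,0.71,0],[0,0.75,0],[0,0.78,0],[0,0.79,0]],"xyz":[[0,-1,0],[0,-3,0],[0,-6,0],[0,-10,0],[0,-15,0],[0,-20,0],[0,-25,0],[0,-30,0],[0,-35,0],[0,-39,0],[0,-43,0],[0,-46,0],[0,-49,0],[0,-51,0],[0,-52,0],[0,-52,0],[0,-52,0],[0,-52,0],[0,-52,0],[0,-52,0]],"fingers":[40,40,40,40,40,40,40,40,40,40,40,40,40,40,40,40,40,40,40,40]}'
python3 - <<'E'
from rig import robot
import cv2,numpy as np
from h import *
np.set_printoptions(precision=4,suppress=True)
o=robot.get_obs();print(o["qpos"])
print(goal(o,[495.7,21.7,160],-.062-.01+.01))
f=robot.grab_frame("side");cv2.imwrite(f"pics/side5.png",cv2.resize(f["color"][80:210,160:310,::-1],None,fx=4.5,fy=4.5,interpolation=cv2.INTER_CUBIC))
E
```

```text
time_s: 12.2
tcp_pos: [495.6, 21.7, 160.0]
tcp_rot: [-0.652, 0.653, 0.272, -0.272]
force: [-0.8, 0.8, -1.1]
finger_gap: 0.628
[-0.0892  0.3805  1.9328 -0.0007  0.8279 -0.8791]
(array([0.0007, 0.8524, 0.0001]), array([ 0.0503,  0.0358, -0.0645]))
```

View pics/side5.png

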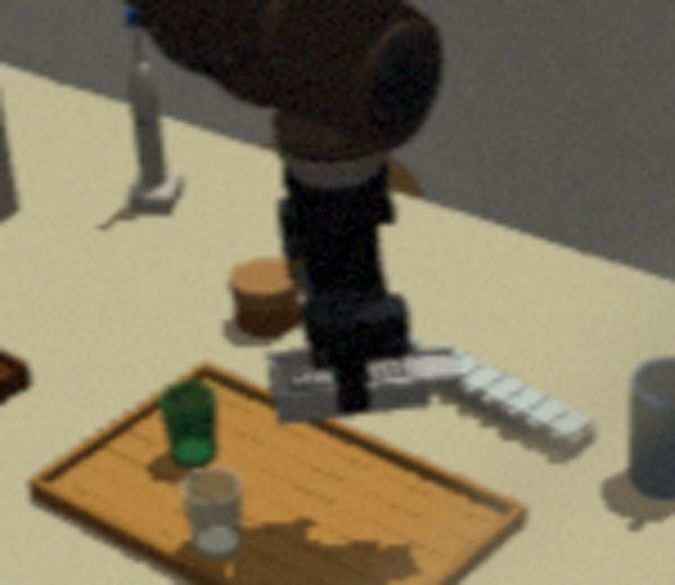

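Halfway through the turn the dish is level and the ball is hidden behind a finger, so I'll continue.

```bash
python3 -m creep '{"dr":[[0,0.005,0],[0,0.02,0],[0,0.045,0],[0,0.08,0],[0,0.13,0],[0,0.19,0],[0,0.25,0],[0,0.31,0],[0,0.37,0],[0,0.43,0],[0,0.49,0],[0,0.55,0],[0,0.61,0],[0,0.67,0],[0,0.72,0],[0,0.77,0],[0,0.81,0],[0,0.835,0],[0,0.85,0],[0,0.852,0]],"xyz":[[0,0,0],[0,0,0],[0,0,0],[0,0,0],[0,0,0],[0,0,0],[0,0,0],[0,0,0],[0,0,0],[0,0,0],[0,0,0],[0,0,0],[0,0,0],[0,0,0],[0,0,0],[0,0,0],[0,0,0],[0,0,0],[0,0,0],[0,0,0]],"fingers":[40,40,40,40,40,40,40,40,40,40,40,40,40,40,40,40,40,40,40,40]}'
python3 - <<'E'
from rig import robot
import cv2,numpy as np
from h import *
np.set_printoptions(precision=4,suppress=True)
o=robot.get_obs();print(o["qpos"])
print(goal(o,[541.8,-269.8,160],-.062))
f=robot.grab_frame("side");cv2.imwrite(f"pics/side6.png",cv2.resize(f["color"][80:210,160:310,::-1],None,fx=4.5,fy=4.5,interpolation=cv2.INTER_CUBIC))
E
```

```text
time_s: 14.75
tcp_pos: [495.7, 21.7, 160.0]
tcp_rot: [-0.707, 0.707, -0.022, 0.022]
force: [0.3, -1.0, -2.3]
finger_gap: 0.627
[-0.0892  0.3805  1.9327 -0.0007  0.8278 -0.0268]
(array([0.0006, 0.0002, 0.0005]), array([  64.0596,    0.1992, -288.0924]))
```

View pics/side6.png

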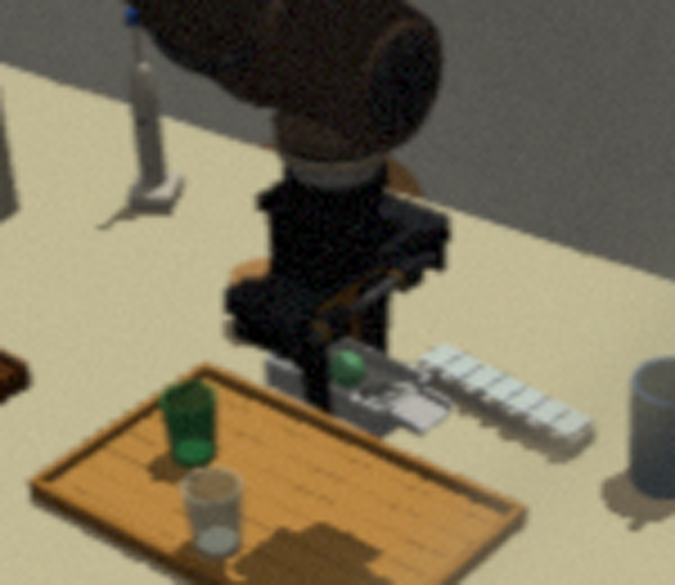

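The turn is done, with the spout towards the basin (−y) and the ball centred. I'll translate in two ramped legs.

```bash
python3 -m creep '{"dr":[[0,0,0],[0,0,0],[0,0,0],[0,0,0],[0,0,0],[0,0,0],[0,0,0],[0,0,0],[0,0,0],[0,0,0],[0,0,0],[0,0,0],[0,0,0],[0,0,0],[0,0,0],[0,0,0],[0,0,0],[0,0,0],[0,0,0],[0,0,0]],"xyz":[[0.2,0,-1],[0.9,0,-4],[1.8,0,-8],[3.1,0,-14],[4.9,0,-22],[6.9,0,-31],[8.9,0,-40],[11.1,0,-50],[13.3,0,-60],[15.6,0,-70],[17.8,0,-80],[20,0,-90],[22.2,0,-100],[24.4,0,-110],[26.4,0,-119],[28.2,0,-127],[29.6,0,-133],[30.4,0,-137],[30.9,0,-139],[31.1,0,-140]],"fingers":[40,40,40,40,40,40,40,40,40,40,40,40,40,40,40,40,40,40,40,40]}'
python3 - <<'E'
from rig import robot
import cv2,numpy as np
from h import *
np.set_printoptions(precision=4,suppress=True)
o=robot.get_obs();print(o["qpos"])
print(goal(o,[541.8,-269.8,160],-.062))
f=robot.grab_frame("side");cv2.imwrite(f"pics/side7.png",cv2.resize(f["color"][80:290,200:420,::-1],None,fx=2.8,fy=2.8,interpolation=cv2.INTER_CUBIC))
E
```

```text
time_s: 17.3
tcp_pos: [518.0, -119.9, 160.1]
tcp_rot: [-0.707, 0.707, -0.022, 0.022]
force: [-0.2, 0.5, -3.5]
finger_gap: 0.628
[-0.3516  0.4258  1.8498 -0.0005  0.8654 -0.2896]
(array([0.0005, 0.0004, 0.0004]), array([  32.9429,    0.1808, -148.1143]))
```

View pics/side7.png

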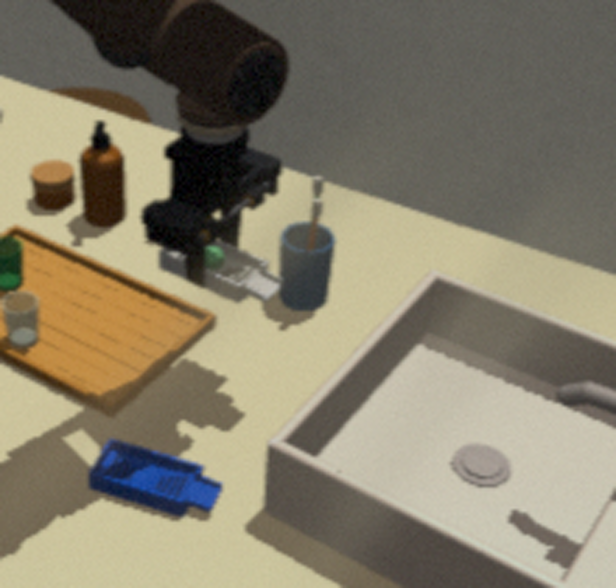

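The dish is in front of the cup in this view only; the cup is about 190 mm further away in x. The ball is centred. Second leg:

```bash
python3 -m creep '{"dr":[[0,0,0],[0,0,0],[0,0,0],[0,0,0],[0,0,0],[0,0,0],[0,0,0],[0,0,0],[0,0,0],[0,0,0],[0,0,0],[0,0,0],[0,0,0],[0,0,0],[0,0,0],[0,0,0],[0,0,0],[0,0,0],[0,0,0],[0,0,0]],"xyz":[[0.2,0,-1],[0.9,0,-4],[2,0,-9],[3.6,0,-16],[5.6,0,-25],[7.8,0,-35],[10,0,-45],[12.2,0,-55],[14.4,0,-65],[16.7,0,-75],[18.9,0,-85],[21.1,0,-95],[23.3,0,-105],[25.6,0,-115],[27.8,0,-125],[29.8,0,-134],[31.3,0,-141],[32.3,0,-145.5],[32.8,0,-147.5],[33,0,-148]],"fingers":[40,40,40,40,40,40,40,40,40,40,40,40,40,40,40,40,40,40,40,40]}'
python3 - <<'E'
from rig import robot
import cv2,numpy as np
from h import *
np.set_printoptions(precision=4,suppress=True)
o=robot.get_obs();print(o["qpos"])
f=robot.grab_frame("side");cv2.imwrite(f"pics/side8.png",cv2.resize(f["color"][100:300,250:470,::-1],None,fx=2.8,fy=2.8,interpolation=cv2.INTER_CUBIC))
f=robot.grab_frame("top");cv2.imwrite(f"pics/top8.png",cv2.resize(f["color"][110:290,300:512,::-1],None,fx=3,fy=3,interpolation=cv2.INTER_CUBIC))
E
```

```text
time_s: 19.85
tcp_pos: [541.9, -269.6, 160.1]
tcp_rot: [-0.707, 0.707, -0.022, 0.022]
force: [0.0, 0.4, -2.4]
finger_gap: 0.631
[-0.5707  0.5207  1.6695 -0.0003  0.9509 -0.509 ]
```

View pics/side8.png

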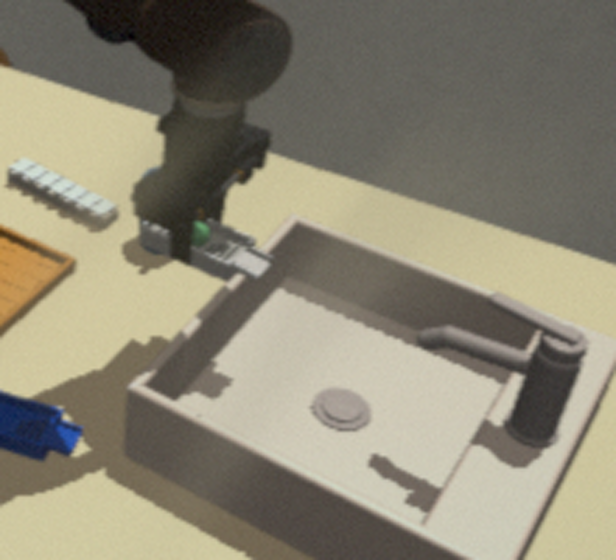

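View pics/top8.png

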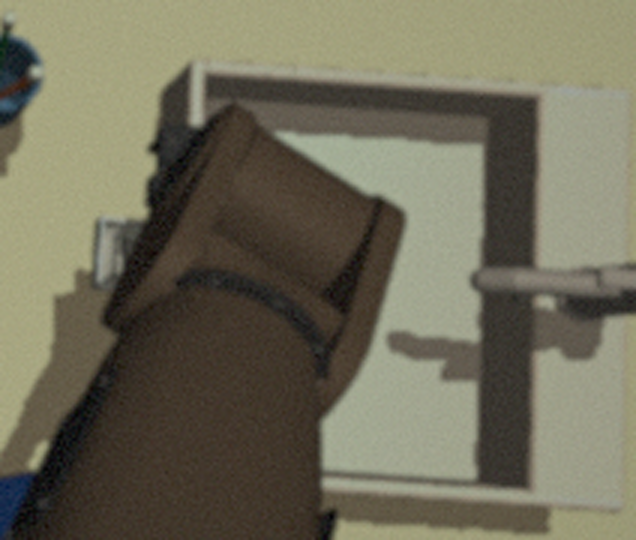

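The side view shows the dish over the front rim, with the ball at crop (202,232) and the spout end corners at about (272,262) and (250,277). In the top view its rear edge runs from (97,218) to (94,288). I'll check these against where they should be.

```bash
python3 - <<'E'
from rig import robot
import cv2,numpy as np
from h import *
np.set_printoptions(precision=1,suppress=True)
f=robot.grab_frame("side");a=f["color"]
h=cv2.cvtColor(a,cv2.COLOR_RGB2HSV)
u0,v0=310,170;s=h[v0:198,u0:335];g=((s[...,0]>40)&(s[...,0]<90)&(s[...,1]>70)).astype(np.uint8)
M=cv2.moments(g,True);u,v=u0+M["m10"]/M["m00"],v0+M["m01"]/M["m00"]
print("ball",u,v,M["m00"],ray(f,u,v,178),"expected px",proj(f,(541.9,-269.6,178)))
ex=np.array([.998,-.062]);ey=np.array([.062,.998]);c=np.array([541.9,-269.6]);m=np.array([539.3,-309.7])
img=cv2.resize(a[130:250,270:400,::-1],None,fx=5,fy=5,interpolation=cv2.INTER_CUBIC)
def dot(p,col):
    u,v=proj(f,p);cv2.circle(img,(int((u-270)*5),int((v-130)*5)),3,col,-1)
for sx in(-18,18): dot(np.r_[c-85*ey+sx*ex,168],(0,0,255))
for sx in(-30,30):
  for k in(58,-58): dot(np.r_[c+k*ey+sx*ex,182],(0,255,255))
dot(np.r_[m,110],(255,0,0))
cv2.imwrite("pics/chk9.png",img)
tp=c-85*ey-m;print("spout in rim frame",tp@ex,tp@ey)
t=robot.grab_frame("top")
for p in((97,218),(94,288)):
    q=ray(t,300+p[0]/3-.3,110+p[1]/3-.3,182)[:2]-c;print("rear corner rel",q@ex,q@ey)
o=robot.get_obs();print(o["qvel"].max(),o["tcp_pos"])
E
```

```text
ball 321.2 182.05 20.0 [ 550.1 -269.8  178. ] expected px (np.float64(319.94165043434555), np.float64(183.35674230877328))
spout in rim frame 0.10860000000004194 -44.806080000000016
rear corner rel 27.423102566603706 60.07899816114088
rear corner rel -31.194394914500254 59.3227588240613
0.0018564757056088082 [ 541.9 -269.5  160.2]
```

View pics/chk9.png

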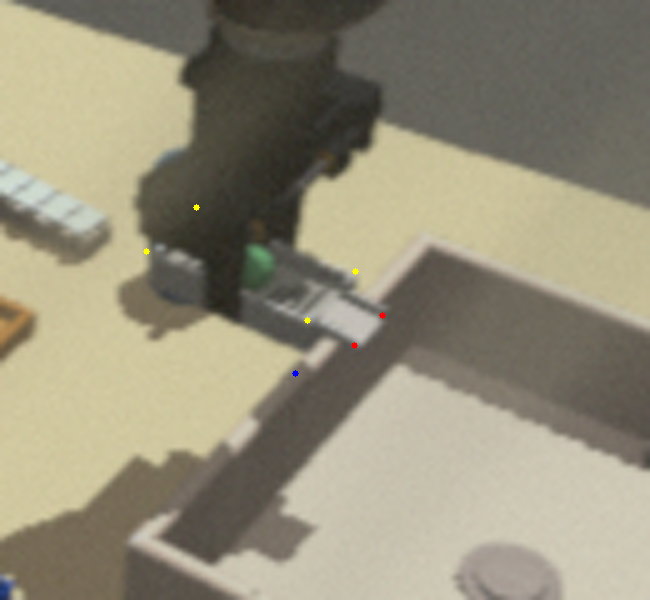

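All checks agree:
- **Ball:** its visible right edge and vertical centre match the expected centre to about 1 mm. The left side is hidden by a finger, which explains the shift in the raw centroid.
- **Dish and spout:** the corners fall on their predicted points.
- **Clearance and motion:** the underside is about 46 mm above the rim, and the arm is still.

I'll hand it in.

```bash
python3 - <<'E'
from rig import robot
print(robot.job_done())
E
```

```text
the job is handed in; nothing more can be done
None
```

I gripped the chrome soap dish across its 60 mm width and lifted it straight out of the tray. I turned it about 94° in the air, because the basin itself sits about 3.6° off square. I then carried it slowly to the basin and handed in at about 20 s, with the dish still gripped over the front rim. The hand-in reported no verdict.

**Last checks:**
- **Spout:** by calculation from the arm pose, the tip is about 45 mm beyond the rim's middle line and about 0 mm sideways. The picture agrees to within a few millimetres.
- **Height:** the dish's underside is about 46 mm above the rim.
- **Level and still:** the tool's tilt is below 0.001 rad and its joints are still. The dish's corners in the side and top views match a level dish to about 3 mm.
- **Grip:** the finger gap is 0.63, which matches the dish's width, and the force reading fits its 0.2 kg.

**Disagreement:** the raw centroid of the soap ball came out about 8 mm off, because a finger hides part of the ball. Judged by its visible edges, it is within about 1 mm of the centre. Rim corner measurements came out 5–9 mm short over the basin's 380 mm length, which is well inside the tolerance.

The pictures along the way showed nothing else disturbed, but I did not re-measure the other objects at the end.

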